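Put the pasta cooker's burner into service

TASK

Open the gas cock with the long lever: turn the lever clockwise until it comes up against its hard stop and lean it firmly on the stop for a moment, without forcing it. Then lift the steel guard of the switch box fully open, flip the switch beneath it over to the far side and lower the guard shut again. Leave the water cock as it is and do not knock over the oil bottle or the flour shaker.

Things in the scene. Friction and masses are not known exactly. Their poses are not given: they have to be found in the camera images.
- gas_valve: Gas cock, fixed: a brass ball valve in a level steel pipe (22 mm thick, 160 mm long, along its x axis, centre line 52 mm up) that rises from the worktop and returns into it. Origin on the worktop under the valve's stem; z up is the axis of the lever. All but the lever, its hub and the stop stays below 98 mm.
- gas_axis (a point): Point on the lever's turning axis, 115 mm above the worktop (the lever's mid-height). The stop is a dark 10 mm upright pin on a small bracket 50 mm from this axis on the far side, its top 125 mm above the worktop. It is set by hand: it halts the lever anywhere from 74 to 106 degrees of turn; where is not told and has to be felt.
- gas_handle (a joint): Angle of the gas lever, rad. 0 = shut: it points along the valve's +y, across the pipe. Grows clockwise seen from above, towards the valve's +x (away from the robot); open at the stop (1.29 to 1.85). Starts at 0 to 0.25. Turns with about 1.5 N at the grip and stays where left. Firmly on the stop: 12 to 20 N at the grip for half a second; above about 30 N the stop is overloaded.
- gas_grip (a point): Middle of the rubber-covered grip of the gas lever, 95 mm from its axis, 115 mm above the worktop. The lever is a straight flat bar 22 mm wide and 14 mm high (108 to 122 mm above the worktop) that ends 120 mm from the axis; free space round its outer half. Push it from the side with a finger, or grip it.
- water_valve: Water cock, fixed, to be left alone: the same pipe and valve but with a short butterfly handle, 70 mm over both wings, 122 mm high. Origin on the worktop under its stem, x along the pipe.
- water_handle (a joint): Angle of the water cock's handle, rad; starts at 0 to 0.4 and is to be left alone: keep it within -0.25 to 0.65.
- switch_box: Switch box, fixed: grey base 130 x 100 x 30 mm. Origin at the centre of its underside, x towards the guard's hinge (the far side from the robot), z up. On it sits a steel guard, a cover 116 mm long, 96 mm wide, open below, its top 96 mm above the worktop when shut.
- guard_hinge (a point): Middle of the guard's hinge line, which runs along the box's y axis, 58 mm along +x from the box's centre and 32 mm above the worktop.
- guard (a joint): Angle of the guard, rad: 0 = shut, 1.57 = fully open and standing upright beyond the hinge. Its front lifts. It swings freely, weighs 0.18 to 0.29 kg, falls shut below about 1.0 and falls open above that.
- guard_pull (a point): Middle of the guard's pull: a round steel bar 18 mm thick, 36 mm long, parallel to the hinge line, its centre 28 mm above the guard's top, on two small posts. With the guard shut it is 94 mm from the hinge towards the robot and 92 mm above the hinge (124 mm above the worktop). It can be pinched over its two ends (36 mm) and then turns between the fingers as the guard swings.
- toggle (a joint): Angle of the toggle switch, rad: 0 = off (leaning 0.5 rad towards the box's -x, to the robot), 1.0 = on (leaning 0.5 rad to +x, to the hinge). It pivots about the box's y axis at the centre of the box, 28 mm above the worktop, stays where it is left and takes about 1.5 N at the tip.
- toggle_tip (a point): Centre of the ball (18 mm) at the tip of the toggle's 12 mm thick steel lever, 48 mm from its pivot; 70 mm above the worktop at either end of its throw, 76 mm in the middle.
- oil_bottle: Oil bottle, loose, 60 mm across, 200 mm tall, standing; origin at the centre of its underside.
- flour_shaker: Flour shaker, a loose metal can 60 mm across, 95 mm tall, standing; origin at the centre of its underside.
There are look-alikes about, which are no part of the job. Leave any blue look-alike of the gas_valve alone.

How it is judged:
By the outcome, as a careful person would: the job done as asked, in the order asked, and still so for the second after the job is handed in, with the robot touching nothing.
It also fails if it takes over 72 s, if anything falls off the work surface, if the arm or the gripper's body presses on something with over 40 N, if the wrist force passes 120 N, or if a joint passes its speed limit or range.

ROBOT

A 6-joint arm with a two-finger parallel gripper is mounted at the origin on the work surface. World frame = base frame: x ahead of the robot, y to its left, z up, the work surface at z = 0. Lengths are in mm, angles in rad, forces in N, time in s.
With the tool pointing down it reaches from about 350 to 975 mm from the base axis. Payload 17.4 kg.
Tool frame: the origin (TCP) lies midway between the tips of the shut fingers; the grasp point (between the pads) lies 19 mm behind it; z points along the fingers, y is the line along which they close (so a half turn about z gives the same grasp; the last joint's range is limited). The gripper opens to 85 mm and grips with 20 to 120 N. Pads are 22 mm wide; open, the fingers measure 114 mm over their backs; the gripper's body (76 mm by 85 mm) begins 54 mm behind the grasp point. The pads swing forward as they close: fully open they stand 13 mm farther back than shut.
Start: joints at [-1.217, 0.116, 1.442, -0, 1.584, -0.038], TCP at [257.742, -623.86, 231.303] pointing down, gripper open.
Joint ranges: [-2.83, 2.83], [-0.83, 2.19], [0.07, 2.5], [-1.14, 4.28], [0.01, 3], [-2.97, 2.97]. Speed limits (rad/s): [1.89, 1.89, 2.22, 3.14, 3.14, 3.14].

INTERFACE

Orientations are given as a rotation vector (axis times angle).
In Python, from workcell import robot, cams, ticket gives the robot as it stands.
- The arm moves only by the tool step_arm, never from a script. Its argument "targets" is a list of rows, each a list of 7 numbers: the turn, a rotation vector about the world's x, y, z in units of 0.12 rad (1.0 is 0.12 rad), then the shift along the world's x, y, z in units of 0.03 m (1.0 is 0.03 m), then the gripper's target within -1 to 1 (fully open at 1, half-way at 0, shut at -1). A call has 1 to 12 rows; each row shifts and turns the commanded pose from where the row before left it; what a row does not reach is not made up. A row lasts 1/12 s, in which the tool goes at most 41.7 mm and 7.16 degrees, less where a joint would pass 70% of its speed; a pose out of reach is approached as far as the arm can. A call with a number of a shift or a turn outside -1 to 1 is refused whole. A call with a gripper value outside its range is refused whole. The fingers move at their own pace and stop on an object; the grip force is fixed at half the most. Time passes only in rows, so rows that do not move let the fingers close. It gives the time, the measured TCP pose, the force, the opening and the grip force at its end, in the units of the state.
- robot.observe(): the state, without advancing time (a new reading comes with each control period).
- cams.get_image(name): name is "side" or "top" or "wrist"; returns a dict with "pixels" (480x640x3 uint8, red, green, blue), "depth" (480x640 float32, mm along the optical axis (not along the pixel's ray), 0 where there is no reading), "intrinsics" (3x3 intrinsics, pixels), "T" (4x4, takes a point from camera to world coordinates). Camera axes: x right, y down, z forward; pixel columns grow to the right and rows downward; lengths in mm; the calibration is good to about 2 mm. A picture is of the moment at which its call begins.
- ticket.close_job(): hands the job in; it is judged then, once.
The state is a dict: "time_s": time; "joint_pos": joint angles; "dq": joint speeds; "joint_efforts": joint torques, N m; "tcp_pos": TCP position; "eef_rot": TCP orientation; "ft_force": force on the tool from outside, world axes, zero at the start; "ft_torque": the same for the moment, N m; "finger_gap": finger opening in mm; "grip_force": force on a finger pad.
Only numpy, scipy, OpenCV 4.12 (cv2) and the standard library are available. Lean on these libraries where they do the work, as an engineer would, in place of code of your own. Each camera call takes 0.05 s, during which the arm holds its last target. There are 200 camera calls.

## Working session

There is one attempt and no reset: what is moved stays moved. The work goes in short steps, Python scripts to look and compute and a tool call to move; the robot and the scene stay as the last step left them, time stands still between calls to the robot, and variables do not carry over. Pictures are saved under pics/ and viewed, at most 10 in all, crops included, and the job is handed in when it is done.

Besides the shell and the picture viewer there is one more tool, called after "Emit:" as name(argument=value, ...) on one line, values as JSON. step_arm: Moves the arm, as the interface text tells. Shifts and turns lie within -1 to 1; 1 stands for 0.03 m of shift or 0.12 rad of turn. Its arguments: {"type":"object","properties":{"targets":{"type":"array","items":{"type":"array","items":{"type":"number","minimum":-1,"maximum":1}}}},"required":["targets"]}

```bash
mkdir -p pics; ls; cat > h.py <<'E'
import numpy as np, cv2
from workcell import robot, cams, ticket
def grab(n):
    d=cams.get_image(n); np.savez(f'{n}.npz',**d); return d
def load(n): return dict(np.load(f'{n}.npz'))
def cloud(d):
    K=d['intrinsics'];z=d['depth'].astype(float);v,u=np.mgrid[:480,:640]
    p=np.stack([(u-K[0,2])/K[0,0]*z,(v-K[1,2])/K[1,1]*z,z],-1)
    w=p@d['T'][:3,:3].T+d['T'][:3,3]; w[z==0]=np.nan; return w
def ray(d,u,v,h):
    K=d['intrinsics'];r=d['T'][:3,:3]@np.array([(u-K[0,2])/K[0,0],(v-K[1,2])/K[1,1],1]);o=d['T'][:3,3]
    return o+r*(h-o[2])/r[2]
E
python3 - <<'E'
from h import *
for n in ['top','side']:
    d=grab(n); cv2.imwrite(f'pics/{n}0.png',d['pixels'][:,:,::-1]); print(n,d['T'].round(2).tolist())
print(robot.observe())
E
```

```text
pics
top [[0.03, -0.98, 0.18, 236.06], [-1.0, -0.02, 0.02, 31.4], [-0.01, -0.18, -0.98, 1590.79], [0.0, 0.0, 0.0, 1.0]]
side [[-0.74, -0.52, 0.42, -134.69], [-0.67, 0.57, -0.47, 770.56], [0.0, -0.63, -0.77, 1285.83], [0.0, 0.0, 0.0, 1.0]]
{'time_s': 0.1, 'joint_pos': array([-1.21678565e+00,  1.16457962e-01,  1.44216667e+00,  7.05241394e-06,
        1.58399413e+00, -3.78096164e-02]), 'dq': array([-0.00014605, -0.00142819, -0.00088571, -0.00103404, -0.00015283,
        0.00094561]), 'joint_efforts': array([ 2.52694997e-03, -7.33670640e+01, -6.33788538e+01,  1.80698116e-04,
        5.24279356e-03,  9.78705287e-06]), 'tcp_pos': array([ 257.6968299 , -623.70446199,  230.64228705]), 'eef_rot': array([-3.08050179e+00, -6.11343054e-01,  2.42749814e-04]), 'ft_force': array([-0.69886543,  0.06616696, -0.2543806 ]), 'ft_torque': array([-0.0051589 ,  0.00999878, -0.00639035]), 'grip_force': 0.0, 'finger_gap': 85.32451060356975}
```

View pics/top0.png

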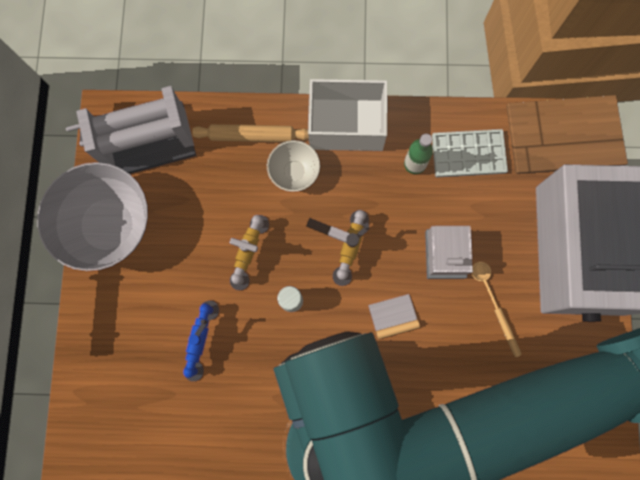

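View pics/side0.png

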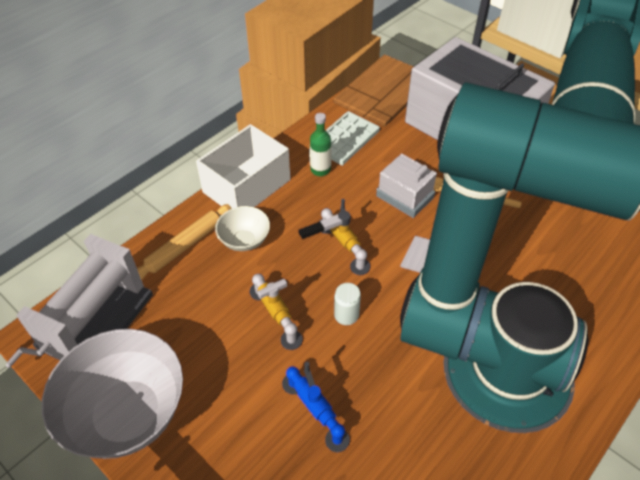

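The top view shows three valves. The gas cock is at (352,245), with a long dark lever whose grip is at about (320,227). The water cock with its butterfly handle is at (250,250), and the blue look-alike is at (200,340). The switch box is at (450,250) with its pull at (458,261), the bottle at (420,155) and the shaker at (290,298). I choose the brass valve with the black-gripped long lever at (352,245).

```bash
python3 - <<'E'
from h import *
d=load('top'); w=cloud(d); im=d['pixels']; hsv=cv2.cvtColor(im,cv2.COLOR_RGB2HSV)
def win(x0,y0,x1,y1):
    m=np.zeros((480,640),bool); m[y0:y1,x0:x1]=1; return m
def box(name,m):
    p=w[m]; p=p[~np.isnan(p).any(1)]
    r=cv2.minAreaRect(p[:,:2].astype(np.float32)); print(name,len(p),p.mean(0).round(1),'rect',np.round(r[0],1),np.round(r[1],1),round(r[2],1),'z',np.percentile(p[:,2],[5,50,95]).round()); return p
z=w[:,:,2]
p=box('gas lever',win(300,200,385,295)&(z>104)&(z<135))
p2=box('dark grip',win(300,200,345,250)&(z>100)&(hsv[:,:,2]<60))
c,vv=p2[:,:2].mean(0),np.linalg.svd(p2[:,:2]-p2[:,:2].mean(0),full_matrices=False)[2][0]; print('gripdir',vv)
for n,m in [('gas',win(320,200,385,295)),('water',win(220,205,275,295))]:
    p=box(n+' pipe',m&(z>25)&(z<98)); print(np.linalg.svd(p[:,:2]-p[:,:2].mean(0),full_matrices=False)[2][0])
box('water handle',win(220,205,275,295)&(z>104)&(z<140))
box('guard top',win(420,215,480,285)&(z>85)&(z<104))
box('guard all',win(420,215,480,285)&(z>40)&(z<104))
box('pull',win(435,245,485,275)&(z>110)&(z<140))
box('bottle',win(395,120,440,180)&(z>60)); box('shaker',win(265,280,315,320)&(z>70))
box('bowl',win(260,135,325,195)&(z>20))
for k,(u,v,s,e,f) in {'g':(300,190,100,110,5),'b':(415,205,80,90,6)}.items():
    a=cv2.resize(im[v:v+e,u:u+s],None,fx=5 if k=='g' else 5,fy=5,interpolation=2)
    cv2.imwrite(f'c{k}.png',a[:,:,::-1])
a=cv2.imread('cg.png');b=cv2.imread('cb.png');H=550
o=np.zeros((550,900,3),np.uint8);o[:a.shape[0],:500]=a;o[:b.shape[0],500:900]=b
cv2.imwrite('pics/crop.png',cv2.resize(o,(800,489)))
E
```

```text
gas lever 580 [530.2  26.5 121.5] rect [529.2  21.1] [154.3  58.1] 85.1 z [113. 122. 128.]
dark grip 148 [544.1  66.9 121.8] rect [543.9  67. ] [51.8 19.3] 70.3 z [117. 122. 127.]
gripdir [-0.36430727 -0.9312788 ]
gas pipe 754 [507.5 -18.4  65.6] rect [512.7 -18.5] [ 48.4 185.7] 66.6 z [55. 64. 89.]
[-0.95957169  0.28146435]
water pipe 784 [490.  249.1  64. ] rect [493.2 251. ] [ 41.8 187.2] 73.3 z [53. 64. 74.]
[-0.95772699  0.28767867]
water handle 205 [492.6 249.7 120.1] rect [492.9 250.4] [68.9 25.4] 81.6 z [113. 121. 126.]
guard top 1690 [ 501.1 -266.9   95.3] rect [ 499.7 -267.9] [117.4  99.3] 1.3 z [ 89.  95. 101.]
guard all 1918 [ 498.1 -263.7   91.4] rect [ 499.7 -267.9] [117.6  99.3] 1.3 z [ 60.  95. 101.]
pull 110 [ 463.  -267.7  130.2] rect [ 463.4 -269.1] [16.2 36.9] 0.5 z [122. 131. 137.]
bottle 658 [ 736.4 -184.6  135.3] rect [ 743.7 -187.7] [59.3 54.2] 72.5 z [ 70. 133. 201.]
shaker 453 [366.2 133.2  92.8] rect [367.2 134. ] [58.6 58. ] 45.8 z [82. 94. 99.]
bowl 1606 [752.6 140.4  41.2] rect [733.4 142.5] [164.6 174.8] 3.6 z [22. 38. 76.]
```

View pics/crop.png

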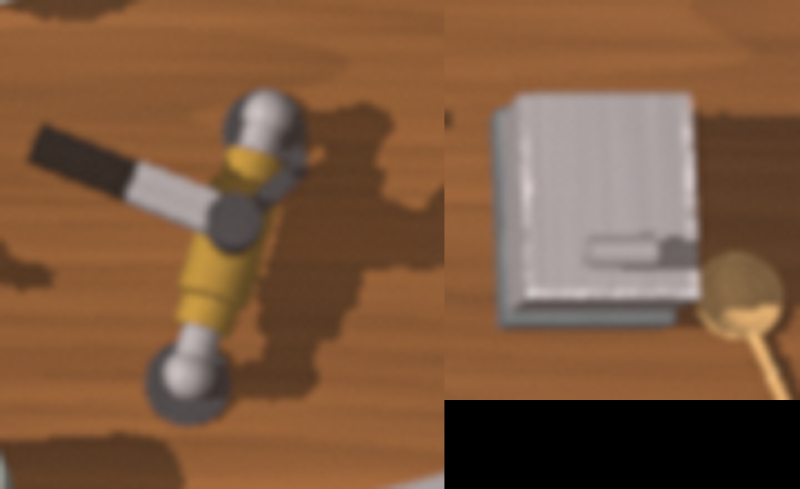

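The crop confirms the choice: the lever runs from its hub at about (235,220) to a dark grip at about (80,160), and the pull sits near the guard's front edge. The measured sizes and heights agree with the ones given (lever top 122, guard top 96, pull at radius 94). Next I move to the near side of the lever with the fingers shut.

Emit:
step_arm(targets=[[0, 0, -0.82, 0.35, 0.98, 0, -1], [0, 0, -0.82, 0.35, 0.98, 0, -1], [0, 0, -0.82, 0.35, 0.98, 0, -1], [0, 0, -0.82, 0.35, 0.98, 0, -1], [0, 0, 0, 0.35, 0.98, 0, -1], [0, 0, 0, 0.35, 0.98, 0, -1], [0, 0, 0, 0.35, 0.98, 0, -1], [0, 0, 0, 0.35, 0.98, 0, -1], [0, 0, 0, 0.35, 0.98, 0, -1], [0, 0, 0, 0.35, 0.98, 0, -1], [0, 0, 0, 0.35, 0.98, 0, -1], [0, 0, 0, 0.35, 0.98, 0, -1]])

```text
time_s: 1.1
tcp_pos: [383.8, -269.6, 231.1]
eef_rot: [-3.141, 0.003, 0.0]
ft_force: [0.2, -0.2, 0.0]
finger_gap: -0.3
grip_force: 0.0
```

Emit:
step_arm(targets=[[0, 0, 0, 0.35, 0.98, 0, -1], [0, 0, 0, 0.35, 0.98, 0, -1], [0, 0, 0, 0.35, 0.98, 0, -1], [0, 0, 0, 0.35, 0.98, 0, -1], [0, 0, 0, 0.35, 0.98, 0, -1], [0, 0, 0, 0.35, 0.98, 0, -1], [0, 0, 0, 0.35, 0.98, 0, -1], [0, 0, 0, 0.35, 0.98, 0, -1], [0, 0, 0, 0.35, 0.98, 0, -1], [0, 0, 0, 0.35, 0.98, 0, -1], [0, 0, 0, 0.35, 0.98, 0, -1], [0, 0, 0, 0.2, 0.9, 0, -1]])

```text
time_s: 2.1
tcp_pos: [505.6, 81.2, 231.0]
eef_rot: [-3.142, 0.002, 0.001]
ft_force: [0.1, -0.9, -0.5]
finger_gap: -0.2
grip_force: 0.0
```

Emit:
step_arm(targets=[[0, 0, 0, 0, 0, -0.8, -1], [0, 0, 0, 0, 0, -0.8, -1], [0, 0, 0, 0, 0, -0.8, -1], [0, 0, 0, 0, 0, -0.8, -1], [0, 0, 0, 0, 0, -0.6, -1], [0, 0, 0, 0, 0, -0.43, -1], [0, 0, 0, 0, 0, 0, -1]])

```text
time_s: 2.68
tcp_pos: [504.0, 79.2, 101.6]
eef_rot: [3.141, -0.003, -0.006]
ft_force: [-0.8, -0.6, 0.3]
finger_gap: -0.1
grip_force: 0.0
```

```bash
python3 - <<'E'
from h import *
A=np.array([509.5,-21.4]); p=np.array([505.6,81.2])
for deg in range(21,124,8):
    a=np.radians(deg);u=np.array([np.sin(a),np.cos(a)]);t=np.array([np.cos(a),-np.sin(a)])
    h=abs(t[0])*11+abs(t[1])*14.5
    q=A+95*u-(11+h)*t; print(deg,q.round(),((q-p)/30).round(2)); p=q
E
```

```text
21 [519.  77.] [ 0.44 -0.15]
29 [531.  75.] [ 0.42 -0.06]
37 [544.  72.] [ 0.42 -0.12]
45 [556.  66.] [ 0.41 -0.18]
53 [568.  59.] [ 0.39 -0.24]
61 [579.  50.] [ 0.36 -0.3 ]
69 [588.  39.] [ 0.32 -0.36]
77 [596.  27.] [ 0.26 -0.41]
85 [602.  13.] [ 0.2  -0.46]
93 [606.  -0.] [ 0.13 -0.45]
101 [608. -13.] [ 0.07 -0.41]
109 [609. -26.] [ 0.02 -0.43]
117 [607. -39.] [-0.04 -0.44]
```

Emit:
step_arm(targets=[[0, 0, 0, 0.25, 0, 0, -1], [0, 0, 0, 0.25, -0.08, 0, -1], [0, 0, 0, 0.42, -0.06, 0, -1], [0, 0, 0, 0.42, -0.12, 0, -1], [0, 0, 0, 0.41, -0.18, 0, -1], [0, 0, 0, 0.39, -0.24, 0, -1], [0, 0, 0, 0.36, -0.3, 0, -1], [0, 0, 0, 0.32, -0.36, 0, -1], [0, 0, 0, 0.26, -0.41, 0, -1], [0, 0, 0, 0, 0, 0, -1]])

```text
time_s: 3.52
tcp_pos: [599.1, 24.5, 104.5]
eef_rot: [3.141, -0.005, 0.001]
ft_force: [-0.4, -0.1, 0.2]
finger_gap: 0.1
grip_force: 0.0
```

Emit:
step_arm(targets=[[0, 0, 0, 0.08, -0.23, 0, -1], [0, 0, 0, 0.08, -0.23, 0, -1], [0, 0, 0, 0, 0, 0, -1]])

```text
time_s: 3.77
tcp_pos: [602.6, 12.0, 104.5]
eef_rot: [3.141, -0.004, 0.0]
ft_force: [0.6, 0.6, 1.2]
finger_gap: -0.1
grip_force: 0.0
```

```bash
python3 - <<'E'
from h import *
d=grab('top'); e=grab('side')
a=d['pixels'][170:310,270:420]; b=e['pixels'][170:310,270:420]
cv2.imwrite('pics/lev.png',cv2.resize(np.hstack([a,b]),None,fx=2.6,fy=2.6,interpolation=2)[:,:,::-1])
E
```

```text
(no output)
```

View pics/lev.png

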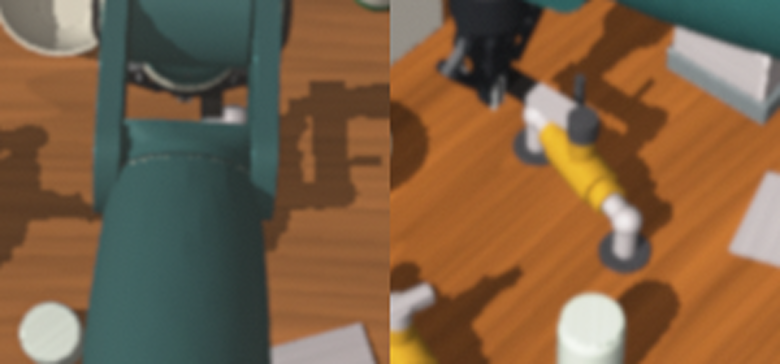

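The side view on the right shows the lever swung round with its dark grip against the finger at (500,85). The stop pin is at (578,90), still a gap away. I continue in small steps and feel for it.

Emit:
step_arm(targets=[[0, 0, 0, 0.03, -0.13, 0, -1], [0, 0, 0, 0.03, -0.13, 0, -1], [0, 0, 0, 0, 0, 0, -1]])

```text
time_s: 4.12
tcp_pos: [604.3, 4.8, 104.5]
eef_rot: [3.141, -0.003, 0.0]
ft_force: [0.1, -1.2, -0.2]
finger_gap: -0.2
grip_force: 0.1
```

Emit:
step_arm(targets=[[0, 0, 0, 0.02, -0.1, 0, -1], [0, 0, 0, 0, 0, 0, -1]])

```text
time_s: 4.28
tcp_pos: [604.9, 2.0, 104.4]
eef_rot: [3.142, -0.003, 0.0]
ft_force: [-0.1, -0.0, 0.7]
finger_gap: 0.4
grip_force: 0.3
```

Emit:
step_arm(targets=[[0, 0, 0, 0.02, -0.1, 0, -1], [0, 0, 0, 0, 0, 0, -1]])

```text
time_s: 4.45
tcp_pos: [605.5, -1.1, 104.4]
eef_rot: [3.141, -0.003, 0.0]
ft_force: [-0.3, 1.5, 0.3]
finger_gap: -0.2
grip_force: 0.4
```

Emit:
step_arm(targets=[[0, 0, 0, 0, -0.07, 0, -1], [0, 0, 0, 0, 0, 0, -1]])

```text
time_s: 4.62
tcp_pos: [605.5, -3.1, 104.4]
eef_rot: [3.141, -0.003, 0.0]
ft_force: [-0.5, 0.8, -0.1]
finger_gap: -0.0
grip_force: 0.5
```

Emit:
step_arm(targets=[[0, 0, 0, 0, -0.07, 0, -1], [0, 0, 0, 0, 0, 0, -1]])

```text
time_s: 4.78
tcp_pos: [605.5, -5.2, 104.4]
eef_rot: [3.142, -0.003, 0.0]
ft_force: [-0.0, 1.5, 0.1]
finger_gap: 0.0
grip_force: 0.6
```

Emit:
step_arm(targets=[[0, 0, 0, 0, -0.07, 0, -1], [0, 0, 0, 0, 0, 0, -1]])

```text
time_s: 4.95
tcp_pos: [605.5, -7.3, 104.4]
eef_rot: [3.142, -0.003, 0.0]
ft_force: [0.3, 1.7, 0.4]
finger_gap: 0.4
grip_force: 0.6
```

Emit:
step_arm(targets=[[0, 0, 0, 0, -0.07, 0, -1], [0, 0, 0, 0, 0, 0, -1]])

```text
time_s: 5.12
tcp_pos: [605.4, -9.4, 104.4]
eef_rot: [3.142, -0.003, -0.0]
ft_force: [-0.0, 0.7, 0.5]
finger_gap: 0.2
grip_force: 0.6
```

Emit:
step_arm(targets=[[0, 0, 0, 0, -0.07, 0, -1], [0, 0, 0, 0, -0.03, 0, -1]])

```text
time_s: 5.28
tcp_pos: [605.4, -12.3, 104.4]
eef_rot: [-3.142, 0.003, 0.0]
ft_force: [-0.6, 1.1, 0.3]
finger_gap: -0.3
grip_force: 0.8
```

Emit:
step_arm(targets=[[0, 0, 0, 0, -0.07, 0, -1], [0, 0, 0, 0, 0, 0, -1]])

```text
time_s: 5.45
tcp_pos: [605.4, -14.6, 104.4]
eef_rot: [3.141, -0.003, -0.0]
ft_force: [0.1, 1.5, 0.2]
finger_gap: -0.3
grip_force: 0.5
```

Emit:
step_arm(targets=[[0, 0, 0, 0, -0.1, 0, -1], [0, 0, 0, 0, 0, 0, -1]])

```text
time_s: 5.62
tcp_pos: [605.4, -17.7, 104.4]
eef_rot: [3.141, -0.003, -0.0]
ft_force: [0.5, 1.1, -0.3]
finger_gap: -0.2
grip_force: 0.5
```

Emit:
step_arm(targets=[[0, 0, 0, 0, -0.07, 0, -1], [0, 0, 0, 0, 0, 0, -1]])

```text
time_s: 5.78
tcp_pos: [605.4, -19.7, 104.4]
eef_rot: [3.141, -0.003, 0.0]
ft_force: [-0.2, 1.6, 0.2]
finger_gap: 0.2
grip_force: 0.5
```

Emit:
step_arm(targets=[[0, 0, 0, 0, -0.1, 0, -1], [0, 0, 0, 0, 0, 0, -1]])

```text
time_s: 5.95
tcp_pos: [605.5, -22.7, 104.4]
eef_rot: [3.141, -0.003, 0.0]
ft_force: [-0.0, 1.6, -0.4]
finger_gap: 0.3
grip_force: 0.5
```

Emit:
step_arm(targets=[[0, 0, 0, 0, -0.07, 0, -1], [0, 0, 0, 0, 0, 0, -1]])

```text
time_s: 6.12
tcp_pos: [605.4, -24.8, 104.4]
eef_rot: [3.141, -0.003, 0.0]
ft_force: [-0.2, 0.8, 0.3]
finger_gap: 0.0
grip_force: 0.5
```

Emit:
step_arm(targets=[[0, 0, 0, 0, -0.07, 0, -1], [0, 0, 0, 0, 0, 0, -1]])

```text
time_s: 6.28
tcp_pos: [605.5, -26.8, 104.4]
eef_rot: [3.142, -0.003, 0.0]
ft_force: [-0.7, 0.5, -0.8]
finger_gap: 0.1
grip_force: 0.5
```

Emit:
step_arm(targets=[[0, 0, 0, -0.02, -0.07, 0, -1], [0, 0, 0, 0, 0, 0, -1]])

```text
time_s: 6.45
tcp_pos: [604.8, -28.9, 104.4]
eef_rot: [3.141, -0.003, 0.0]
ft_force: [-0.1, 1.1, 0.3]
finger_gap: -0.1
grip_force: 0.6
```

Emit:
step_arm(targets=[[0, 0, 0, -0.02, -0.07, 0, -1], [0, 0, 0, 0, 0, 0, -1]])

```text
time_s: 6.62
tcp_pos: [604.2, -31.1, 104.4]
eef_rot: [3.141, -0.003, 0.0]
ft_force: [1.1, 1.2, -0.3]
finger_gap: -0.2
grip_force: 0.6
```

Emit:
step_arm(targets=[[0, 0, 0, -0.02, -0.07, 0, -1], [0, 0, 0, 0, 0, 0, -1]])

```text
time_s: 6.78
tcp_pos: [603.6, -33.1, 104.4]
eef_rot: [3.141, -0.003, -0.0]
ft_force: [-1.0, 1.8, -1.0]
finger_gap: 0.2
grip_force: 0.6
```

Emit:
step_arm(targets=[[0, 0, 0, -0.02, -0.07, 0, -1], [0, 0, 0, 0, 0, 0, -1]])

```text
time_s: 6.95
tcp_pos: [602.9, -35.2, 104.4]
eef_rot: [-3.142, 0.003, 0.0]
ft_force: [-1.1, 2.5, -0.2]
finger_gap: 0.2
grip_force: 0.8
```

Emit:
step_arm(targets=[[0, 0, 0, -0.02, -0.07, 0, -1], [0, 0, 0, 0, 0, 0, -1]])

```text
time_s: 7.12
tcp_pos: [602.5, -36.6, 104.4]
eef_rot: [-3.14, 0.003, -0.0]
ft_force: [1.3, 7.5, -0.3]
finger_gap: -0.3
grip_force: 3.5
```

Emit:
step_arm(targets=[[0, 0, 0, -0.02, -0.07, 0, -1], [0, 0, 0, 0, 0, 0, -1]])

```text
time_s: 7.28
tcp_pos: [602.1, -37.8, 104.4]
eef_rot: [-3.139, 0.002, -0.001]
ft_force: [2.9, 15.2, -1.1]
finger_gap: -0.2
grip_force: 7.2
```

That is firm contact at the stop, about 15 N. I hold it there.

Emit:
step_arm(targets=[[0, 0, 0, 0, -0.01, 0, -1], [0, 0, 0, 0, 0, 0, -1], [0, 0, 0, 0, 0, 0, -1], [0, 0, 0, 0, 0, 0, -1]])

```text
time_s: 7.62
tcp_pos: [602.1, -37.9, 104.4]
eef_rot: [-3.139, 0.002, -0.001]
ft_force: [2.3, 15.9, 0.5]
finger_gap: -0.1
grip_force: 7.5
```

Emit:
step_arm(targets=[[0, 0, 0, 0, 0, 0, -1], [0, 0, 0, 0, 0, 0, -1], [0, 0, 0, 0, 0, 0, -1], [0, 0, 0, 0, 0, 0, -1], [0, 0, 0, 0, 0, 0, -1], [0, 0, 0, 0, 0, 0, -1]])

```text
time_s: 8.12
tcp_pos: [602.1, -37.9, 104.5]
eef_rot: [-3.139, 0.002, -0.001]
ft_force: [2.4, 15.8, -0.2]
finger_gap: -0.1
grip_force: 7.5
```

Emit:
step_arm(targets=[[0, 0, 0, 0, 0.3, 0, -1], [0, 0, 0, 0, 0.7, 0, -1], [0, 0, 0, 0, 0, 0.8, -1], [0, 0, 0, 0, 0, 0.9, -1], [0, 0, 0, 0, 0, 0.9, -1], [0, 0, 0, 0, 0, 0.9, -1], [0, 0, 0, 0, 0, 0.7, 0], [0, 0, 0, 0, 0, 0, 0]])

```text
time_s: 8.78
tcp_pos: [603.0, -9.7, 235.6]
eef_rot: [3.141, -0.003, 0.01]
ft_force: [0.5, 0.0, 0.2]
finger_gap: 22.9
grip_force: 0.0
```

Emit:
step_arm(targets=[[0, 0, 0, -0.46, -0.87, 0, 1], [0, 0, 0, -0.46, -0.87, 0, 1], [0, 0, 0, -0.46, -0.87, 0, 1], [0, 0, 0, -0.46, -0.87, 0, 1], [0, 0, 0, -0.46, -0.87, 0, 1], [0, 0, 0, -0.46, -0.87, 0, 1], [0, 0, 0, -0.46, -0.87, 0, 1], [0, 0, 0, -0.46, -0.87, 0, 1], [0, 0, 0, -0.46, -0.87, 0, 1], [0, 0, 0, -0.46, -0.87, 0, 1], [0, 0, 0, 0, 0, 0, 1]])

```text
time_s: 9.7
tcp_pos: [461.7, -273.8, 229.9]
eef_rot: [3.14, -0.008, -0.002]
ft_force: [-0.3, 0.3, -0.3]
finger_gap: 85.3
grip_force: 0.0
```

```bash
python3 - <<'E'
from h import *
o=robot.observe(); print(o['tcp_pos'],o['eef_rot'],o['joint_pos'].round(2))
d=grab('wrist'); e=grab('side'); 
w=cloud(d);z=w[:,:,2]
m=(z>108)&(z<140)&(abs(w[:,:,0]-464)<50)&(abs(w[:,:,1]+268)<60)
p=w[m]; print(len(p), p.mean(0), p.min(0),p.max(0), np.percentile(p,[3,50,97],axis=0).round(1))
r=cv2.minAreaRect(p[:,:2].astype(np.float32)); print(r)
a=np.hstack([cv2.resize(d['pixels'],(400,300)),cv2.resize(e['pixels'],(400,300))])
cv2.imwrite('pics/w1.png',a[:,:,::-1])
E
```

```text
[ 461.72933511 -273.84447649  229.89711964] [ 3.14036550e+00 -7.75773585e-03 -1.75745357e-03] [-0.58 -0.19  1.74 -0.    1.59  0.99]
1309 [ 465.49160347 -267.54626384  131.5392531 ] [ 455.17341391 -285.24780427  122.45829663] [ 473.18944209 -249.5080926   135.4354493 ] [[ 456.4 -284.3  125.5]
 [ 466.  -267.7  132.3]
 [ 472.6 -250.7  134.3]]
((464.1358642578125, -267.5134582519531), (17.638856887817383, 35.73868942260742), 0.9686711430549622)
```

View pics/w1.png

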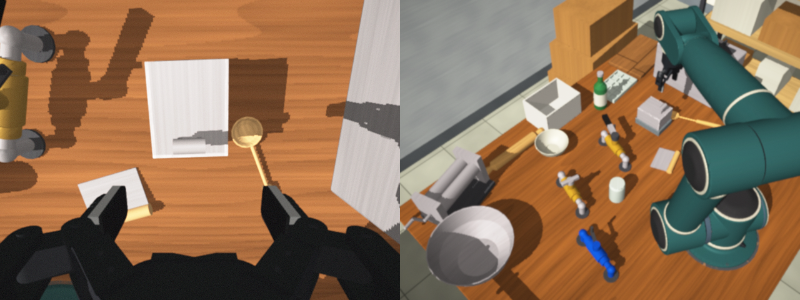

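The wrist view (left half) shows the pull at (190,143) on the guard, with the fingers either side of it. It is measured at (464, -267.5). I lower and pinch.

Emit:
step_arm(targets=[[0, 0, 0, 0.08, 0.21, -0.8, 1], [0, 0, 0, 0, 0, -0.8, 1], [0, 0, 0, 0, 0, -0.8, 1], [0, 0, 0, 0, 0, -0.8, 1], [0, 0, 0, 0, 0, -0.6, 1], [0, 0, 0, 0, 0, -0.4, 1], [0, 0, 0, 0, 0, 0, 1]])

```text
time_s: 10.38
tcp_pos: [465.7, -262.8, 101.7]
eef_rot: [-3.14, 0.001, 0.005]
ft_force: [0.6, -0.6, 0.0]
finger_gap: 85.4
grip_force: 0.0
```

Emit:
step_arm(targets=[[0, 0, 0, 0, 0, 0, -1], [0, 0, 0, 0, 0, 0, -1], [0, 0, 0, 0, 0, 0, -1], [0, 0, 0, 0, 0, 0, -1], [0, 0, 0, 0, 0, 0, -1], [0, 0, 0, 0, 0, 0, -1]])

```text
time_s: 10.88
tcp_pos: [466.8, -268.2, 107.0]
eef_rot: [3.132, -0.004, 0.005]
ft_force: [-1.9, -32.3, 4.8]
finger_gap: 34.9
grip_force: 61.7
```

Emit:
step_arm(targets=[[0, 0, 0, 0, -0.08, 0, -1], [0, 0, 0, 0, -0.08, 0, -1], [0, 0, 0, 0, 0, 0, -1]])

```text
time_s: 11.13
tcp_pos: [466.8, -268.7, 106.9]
eef_rot: [-3.141, 0.003, -0.003]
ft_force: [-7.4, 13.5, 19.4]
finger_gap: 34.4
grip_force: 63.4
```

```bash
python3 - <<'E'
import numpy as np
q=np.radians(np.linspace(0,88,23)); a=np.arctan2(92,-94)-q; p=131.5*np.c_[np.cos(a),np.sin(a)]
print((np.diff(p,axis=0)/30).round(2).tolist())
E
```

```text
[[0.22, 0.21], [0.24, 0.2], [0.25, 0.18], [0.26, 0.16], [0.27, 0.14], [0.28, 0.12], [0.29, 0.1], [0.29, 0.08], [0.3, 0.06], [0.3, 0.04], [0.31, 0.02], [0.31, -0.0], [0.31, -0.02], [0.3, -0.04], [0.3, -0.07], [0.29, -0.09], [0.29, -0.11], [0.28, -0.13], [0.27, -0.15], [0.26, -0.16], [0.25, -0.18], [0.23, -0.2]]
```

Emit:
step_arm(targets=[[0, 0, 0, 0, 0.05, 0.06, -1], [0, 0, 0, 0, 0, 0.06, -1], [0, 0, 0, 0, 0, 0, -1]])

```text
time_s: 11.38
tcp_pos: [467.4, -268.4, 108.0]
eef_rot: [3.139, -0.003, 0.005]
ft_force: [16.0, -11.7, -19.7]
finger_gap: 34.6
grip_force: 64.0
```

Emit:
step_arm(targets=[[0, 0, 0, 0.14, 0.01, 0.05, -1], [0, 0, 0, 0.14, 0.01, 0.09, -1], [0, 0, 0, 0, 0, 0, -1]])

```text
time_s: 11.63
tcp_pos: [474.6, -268.2, 113.6]
eef_rot: [3.139, -0.004, -0.001]
ft_force: [-8.6, -9.7, 2.0]
finger_gap: 34.8
grip_force: 66.1
```

Emit:
step_arm(targets=[[0, 0, 0, 0.22, -0.04, 0.21, -1], [0, 0, 0, 0.25, 0, 0.18, -1], [0, 0, 0, 0.26, 0, 0.16, -1], [0, 0, 0, 0.27, 0, 0.14, -1], [0, 0, 0, 0, 0, 0, -1]])

```text
time_s: 12.05
tcp_pos: [506.2, -267.5, 133.4]
eef_rot: [-3.141, 0.002, -0.0]
ft_force: [-1.6, 5.1, -3.9]
finger_gap: 34.4
grip_force: 63.5
```

Emit:
step_arm(targets=[[0, 0, 0, 0.28, 0, 0.12, -1], [0, 0, 0, 0.29, 0, 0.1, -1], [0, 0, 0, 0.29, 0, 0.08, -1], [0, 0, 0, 0.3, 0, 0.06, -1], [0, 0, 0, 0.3, 0, 0.04, -1], [0, 0, 0, 0.31, 0, 0.02, -1], [0, 0, 0, 0, 0, 0, -1]])

```text
time_s: 12.63
tcp_pos: [559.2, -266.1, 145.2]
eef_rot: [-3.138, 0.001, 0.002]
ft_force: [-3.1, 15.4, -3.0]
finger_gap: 34.5
grip_force: 61.2
```

Emit:
step_arm(targets=[[0, 0, 0, 0.31, 0, 0, -1], [0, 0, 0, 0.31, 0, -0.02, -1], [0, 0, 0, 0.3, 0, -0.04, -1], [0, 0, 0, 0.3, 0, -0.07, -1], [0, 0, 0, 0.29, 0, -0.09, -1], [0, 0, 0, 0, 0, 0, -1]])

```text
time_s: 13.13
tcp_pos: [604.9, -264.9, 138.5]
eef_rot: [-3.136, -0.0, 0.001]
ft_force: [-3.9, 23.5, -0.7]
finger_gap: 34.1
grip_force: 59.6
```

Emit:
step_arm(targets=[[0, 0, 0, 0.29, 0.06, -0.11, -1], [0, 0, 0, 0.28, 0.06, -0.13, -1], [0, 0, 0, 0.27, 0.01, -0.15, -1], [0, 0, 0, 0.26, 0.01, -0.16, -1], [0, 0, 0, 0, 0, 0, -1]])

```text
time_s: 13.55
tcp_pos: [638.2, -263.8, 122.6]
eef_rot: [3.141, -0.002, 0.004]
ft_force: [0.7, 2.2, 5.1]
finger_gap: 34.5
grip_force: 59.0
```

Emit:
step_arm(targets=[[0, 0, 0, 0.24, 0.01, -0.18, -1], [0, 0, 0, 0, 0, 0, -1]])

```text
time_s: 13.72
tcp_pos: [645.5, -263.6, 117.5]
eef_rot: [3.141, -0.003, 0.005]
ft_force: [3.8, 2.3, 7.8]
finger_gap: 34.0
grip_force: 61.6
```

Emit:
step_arm(targets=[[0, 0, 0, 0.12, 0, -0.1, -1], [0, 0, 0, 0.09, 0, -0.09, -1], [0, 0, 0, 0, 0, 0, -1]])

```text
time_s: 13.97
tcp_pos: [651.6, -263.4, 112.1]
eef_rot: [3.141, -0.002, 0.006]
ft_force: [4.7, 3.6, 7.2]
finger_gap: 33.9
grip_force: 62.4
```

Emit:
step_arm(targets=[[0, 0, 0, 0, 0, 0, 1], [0, 0, 0, 0, 0, 0, 1], [0, 0, 0, 0, 0, 0, 1], [0, 0, 0, 0, 0, 0, 1], [0, 0, 0, 0, 0, 0.5, 1], [0, 0, 0, 0, 0, 0.9, 1], [0, 0, 0, 0, 0, 0.9, 1], [0, 0, 0, 0, 0, 0.9, 1], [0, 0, 0, 0, 0, 0.8, 1], [0, 0, 0, 0, 0, 0, 0]])

```text
time_s: 14.8
tcp_pos: [650.6, -264.1, 238.8]
eef_rot: [3.138, -0.003, 0.011]
ft_force: [0.4, 0.2, 0.5]
finger_gap: 75.5
grip_force: 0.0
```

Emit:
step_arm(targets=[[0, 0, 0, -0.9, 0, 0, -1], [0, 0, 0, -0.9, 0, 0, -1], [0, 0, 0, -0.9, 0, 0, -1], [0, 0, 0, -0.9, 0, 0, -1], [0, 0, 0, -0.9, 0, 0, -1], [0, 0, 0, -0.9, 0, 0, -1], [0, 0, 0, -0.9, 0, 0, -1], [0, 0, 0, -0.5, 0, 0, -1], [0, 0, 0, 0, 0, 0, -1]])

```text
time_s: 15.55
tcp_pos: [443.4, -263.7, 232.7]
eef_rot: [3.14, -0.005, 0.002]
ft_force: [-0.4, 0.9, -0.1]
finger_gap: 0.2
grip_force: 0.0
```

```bash
python3 - <<'E'
from h import *
o=robot.observe(); print(o['tcp_pos'])
d=grab('wrist'); e=grab('side'); 
w=cloud(d);z=w[:,:,2];x=w[:,:,0];y=w[:,:,1]
m=(z>55)&(z<90)&(abs(x-485)<40)&(abs(y+267)<35)
p=w[m]; print(len(p), np.percentile(p,[3,50,97],axis=0).round(1))
g=w[(z>60)&(z<160)&(x>540)&(x<680)&(abs(y+267)<60)]; print(len(g),np.percentile(g,[2,50,98],axis=0).round(1))
a=np.hstack([cv2.resize(d['pixels'],(400,300)),cv2.resize(e['pixels'][50:290,320:640],(400,300))])
cv2.imwrite('pics/w2.png',a[:,:,::-1])
E
```

```text
[ 443.42826959 -263.67700855  232.71960043]
478 [[ 469.4 -274.2   56.7]
 [ 479.6 -266.8   75.9]
 [ 490.1 -259.5   80. ]]
10324 [[ 556.7 -310.9   82.7]
 [ 570.3 -263.4  148.6]
 [ 584.3 -217.9  150.1]]
```

View pics/w2.png

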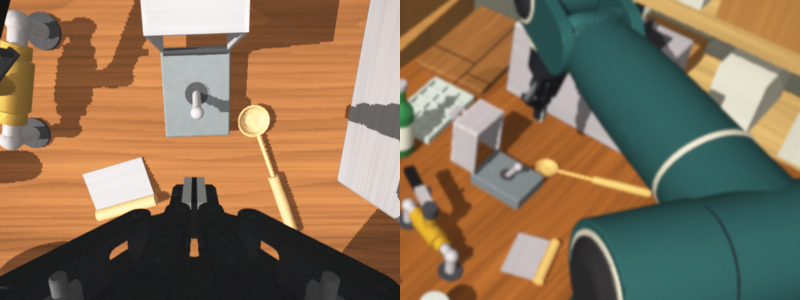

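The guard stands fully open, seen in both halves of the picture, and the toggle ball at (196,113) in the wrist view leans towards the robot. It is measured at about (478, -267, 70), as it should be. I lower in front of it and push.

Emit:
step_arm(targets=[[0, 0, 0, 0, -0.1, -0.9, -1], [0, 0, 0, 0, 0, -0.9, -1], [0, 0, 0, 0, 0, -0.9, -1], [0, 0, 0, 0, 0, -0.9, -1], [0, 0, 0, 0, 0, -0.9, -1], [0, 0, 0, 0, 0, -0.7, -1], [0, 0, 0, 0, 0, -0.4, -1], [0, 0, 0, 0, 0, 0, -1]])

```text
time_s: 16.32
tcp_pos: [445.1, -265.9, 60.8]
eef_rot: [-3.139, 0.002, 0.005]
ft_force: [-1.2, 0.1, -1.1]
finger_gap: -0.2
grip_force: 0.0
```

Emit:
step_arm(targets=[[0, 0, 0, 0.25, 0, 0, -1], [0, 0, 0, 0.25, 0, 0, -1], [0, 0, 0, 0.25, 0, 0, -1], [0, 0, 0, 0.25, 0, 0, -1], [0, 0, 0, 0.25, 0, 0, -1], [0, 0, 0, 0.25, 0, 0, -1], [0, 0, 0, 0.25, 0, 0, -1], [0, 0, 0, 0, 0, 0, -1]])

```text
time_s: 16.98
tcp_pos: [499.3, -266.4, 63.2]
eef_rot: [-3.141, 0.002, -0.0]
ft_force: [0.5, -0.9, -0.3]
finger_gap: -0.0
grip_force: 0.0
```

Emit:
step_arm(targets=[[0, 0, 0, 0.1, 0, 0, -1], [0, 0, 0, 0, 0, 0, -1]])

```text
time_s: 17.15
tcp_pos: [501.2, -266.5, 63.2]
eef_rot: [-3.141, 0.003, 0.0]
ft_force: [1.1, 0.6, 0.2]
finger_gap: 0.2
grip_force: 0.0
```

Emit:
step_arm(targets=[[0, 0, 0, 0.1, 0, 0, -1], [0, 0, 0, 0, 0, 0, -1]])

```text
time_s: 17.32
tcp_pos: [503.1, -266.5, 63.0]
eef_rot: [-3.141, 0.003, 0.005]
ft_force: [-9.4, 0.7, 3.9]
finger_gap: -0.1
grip_force: 4.9
```

Emit:
step_arm(targets=[[0, 0, 0, 0.07, 0, 0, -1], [0, 0, 0, 0, 0, 0, -1]])

```text
time_s: 17.48
tcp_pos: [503.6, -266.6, 62.9]
eef_rot: [-3.141, 0.003, 0.011]
ft_force: [-26.7, 0.4, 9.5]
finger_gap: 0.8
grip_force: 13.3
```

The toggle is hard over. I back off and check it.

Emit:
step_arm(targets=[[0, 0, 0, -0.5, 0, 0, -1], [0, 0, 0, -0.8, 0, 0, -1], [0, 0, 0, -0.6, 0, 0.3, -1], [0, 0, 0, 0, 0, 0.9, -1], [0, 0, 0, 0, 0, 0.9, -1], [0, 0, 0, 0, 0, 0.9, -1], [0, 0, 0, 0, 0, 0.9, -1], [0, 0, 0, 0, 0, 0.9, 0], [0, 0, 0, 0, 0, 0.9, 1], [0, 0, 0, 0, 0, 0, 1]])

```text
time_s: 18.32
tcp_pos: [450.2, -267.3, 240.2]
eef_rot: [3.138, -0.003, 0.01]
ft_force: [0.1, 0.2, 1.7]
finger_gap: 36.0
grip_force: 0.0
```

```bash
python3 - <<'E'
from h import *
o=robot.observe(); print(o['tcp_pos'])
d=grab('wrist'); w=cloud(d);z=w[:,:,2];x=w[:,:,0];y=w[:,:,1]
m=(z>55)&(z<90)&(abs(x-500)<45)&(abs(y+267)<25)
p=w[m]; print(len(p), np.percentile(p,[3,50,97],axis=0).round(1))
g=w[(z>140)&(z<160)&(x>540)&(x<680)&(abs(y+267)<60)]; print(len(g),np.percentile(g,[2,50,98],axis=0).round(1))
E
```

```text
[ 450.18724373 -267.28840359  240.22864351]
469 [[ 509.1 -273.2   56.5]
 [ 520.9 -265.9   76.3]
 [ 530.2 -258.5   79.9]]
11876 [[ 557.7 -310.2  146.9]
 [ 576.5 -263.2  148.6]
 [ 594.  -218.   150.2]]
```

Toggle confirmed on: its tip is now at x≈521, and the guard is still upright. Now I go back to the pull.

Emit:
step_arm(targets=[[0, 0, 0, 0.85, 0.02, 0, 1], [0, 0, 0, 0.85, 0.02, 0, 1], [0, 0, 0, 0.85, 0.02, 0, 1], [0, 0, 0, 0.85, 0.02, 0, 1], [0, 0, 0, 0.85, 0.01, 0, 1], [0, 0, 0, 0.85, 0.01, 0, 1], [0, 0, 0, 0.85, 0.01, 0, 1], [0, 0, 0, 0.8, 0.01, 0, 1], [0, 0, 0, 0, 0, 0, 1], [0, 0, 0, 0, 0, 0, 1]])

```text
time_s: 19.2
tcp_pos: [652.1, -262.7, 232.2]
eef_rot: [-3.141, 0.002, 0.003]
ft_force: [0.0, 0.8, 0.1]
finger_gap: 85.7
grip_force: 0.0
```

Emit:
step_arm(targets=[[0, 0, 0, 0, -0.02, -0.8, 1], [0, 0, 0, 0, 0, -0.8, 1], [0, 0, 0, 0, 0, -0.8, 1], [0, 0, 0, 0, 0, -0.7, 1], [0, 0, 0, 0, 0, -0.5, 1], [0, 0, 0, 0, 0, -0.4, 1], [0, 0, 0, 0, 0, 0, 1], [0, 0, 0, 0, 0, 0, 1]])

```text
time_s: 19.87
tcp_pos: [651.5, -263.6, 114.6]
eef_rot: [-3.142, 0.003, 0.0]
ft_force: [0.3, -0.2, 1.0]
finger_gap: 85.6
grip_force: 0.0
```

Emit:
step_arm(targets=[[0, 0, 0, 0, 0, 0, -1], [0, 0, 0, 0, 0, 0, -1], [0, 0, 0, 0, 0, 0, -1], [0, 0, 0, 0, 0, 0, -1], [0, 0, 0, 0, 0, 0, -1], [0, 0, 0, 0, 0, 0, -1]])

```text
time_s: 20.37
tcp_pos: [651.9, -263.2, 115.5]
eef_rot: [-3.141, 0.002, -0.001]
ft_force: [-2.7, 4.5, 7.0]
finger_gap: 34.8
grip_force: 60.0
```

Emit:
step_arm(targets=[[0, 0, 0, -0.22, -0.01, 0.21, -1], [0, 0, 0, -0.24, -0.01, 0.19, -1], [0, 0, 0, -0.25, -0.01, 0.17, -1], [0, 0, 0, -0.27, -0.01, 0.15, -1], [0, 0, 0, -0.28, -0.01, 0.13, -1], [0, 0, 0, 0, 0, 0, -1]])

```text
time_s: 20.87
tcp_pos: [612.9, -264.2, 140.3]
eef_rot: [-3.14, 0.002, 0.0]
ft_force: [1.1, 6.8, -4.9]
finger_gap: 34.3
grip_force: 64.6
```

Emit:
step_arm(targets=[[0, 0, 0, -0.29, -0.01, 0.11, -1], [0, 0, 0, -0.29, -0.01, 0.09, -1], [0, 0, 0, -0.3, -0.01, 0.07, -1], [0, 0, 0, -0.3, -0.01, 0.04, -1], [0, 0, 0, 0, 0, 0, -1]])

```text
time_s: 21.28
tcp_pos: [577.9, -265.2, 149.9]
eef_rot: [-3.14, 0.002, -0.002]
ft_force: [3.2, 10.8, -0.0]
finger_gap: 34.4
grip_force: 63.4
```

Emit:
step_arm(targets=[[0, 0, 0, -0.31, 0.01, 0.02, -1], [0, 0, 0, -0.31, 0, 0, -1], [0, 0, 0, -0.31, -0.01, -0.02, -1], [0, 0, 0, -0.3, -0.01, -0.04, -1], [0, 0, 0, -0.3, -0.01, -0.06, -1], [0, 0, 0, -0.29, -0.01, -0.08, -1], [0, 0, 0, 0, 0, 0, -1]])

```text
time_s: 21.87
tcp_pos: [523.5, -266.6, 146.1]
eef_rot: [-3.141, 0.003, -0.005]
ft_force: [-2.6, 10.9, 14.4]
finger_gap: 34.4
grip_force: 59.0
```

Emit:
step_arm(targets=[[0, 0, 0, -0.29, 0, -0.1, -1], [0, 0, 0, -0.28, -0.01, -0.12, -1], [0, 0, 0, -0.27, -0.01, -0.14, -1], [0, 0, 0, 0, 0, 0, -1]])

```text
time_s: 22.2
tcp_pos: [498.0, -267.4, 135.5]
eef_rot: [-3.142, 0.003, -0.003]
ft_force: [-8.6, 11.6, 21.7]
finger_gap: 34.4
grip_force: 61.9
```

Emit:
step_arm(targets=[[0, 0, 0, -0.28, 0.02, -0.1, -1], [0, 0, 0, -0.27, 0.02, -0.15, -1], [0, 0, 0, 0, 0, 0, -1]])

```text
time_s: 22.45
tcp_pos: [481.2, -267.6, 126.5]
eef_rot: [3.139, -0.004, 0.002]
ft_force: [-2.9, -7.3, 7.4]
finger_gap: 34.5
grip_force: 59.8
```

Emit:
step_arm(targets=[[0, 0, 0, -0.24, 0, -0.2, -1], [0, 0, 0, 0, 0, 0, -1]])

```text
time_s: 22.62
tcp_pos: [474.1, -267.9, 121.1]
eef_rot: [3.138, -0.004, 0.001]
ft_force: [-7.2, -5.5, 13.8]
finger_gap: 34.1
grip_force: 62.5
```

Emit:
step_arm(targets=[[0, 0, 0, -0.17, 0, -0.12, -1], [0, 0, 0, 0, 0, 0, -1]])

```text
time_s: 22.78
tcp_pos: [469.3, -268.0, 117.4]
eef_rot: [3.138, -0.004, 0.002]
ft_force: [-5.8, -6.8, 10.5]
finger_gap: 34.2
grip_force: 63.0
```

Emit:
step_arm(targets=[[0, 0, 0, -0.1, 0, -0.09, -1], [0, 0, 0, 0, 0, 0, -1]])

```text
time_s: 22.95
tcp_pos: [466.4, -268.1, 114.7]
eef_rot: [3.138, -0.004, 0.002]
ft_force: [-6.6, -8.3, 9.9]
finger_gap: 34.7
grip_force: 64.1
```

Emit:
step_arm(targets=[[0, 0, 0, -0.06, 0, -0.06, -1], [0, 0, 0, 0, 0, 0, -1]])

```text
time_s: 23.12
tcp_pos: [464.8, -268.2, 113.3]
eef_rot: [3.138, -0.004, 0.002]
ft_force: [-9.3, -7.8, 13.2]
finger_gap: 34.5
grip_force: 64.5
```

Emit:
step_arm(targets=[[0, 0, 0, -0.04, 0, -0.04, -1], [0, 0, 0, 0, 0, 0, -1]])

```text
time_s: 23.28
tcp_pos: [463.7, -268.1, 112.0]
eef_rot: [3.138, -0.004, 0.002]
ft_force: [-7.7, -8.5, 11.2]
finger_gap: 34.3
grip_force: 65.9
```

Emit:
step_arm(targets=[[0, 0, 0, -0.06, 0, -0.06, -1], [0, 0, 0, 0, 0, 0, -1]])

```text
time_s: 23.45
tcp_pos: [461.7, -268.2, 110.3]
eef_rot: [3.138, -0.004, 0.002]
ft_force: [-9.2, -8.8, 13.9]
finger_gap: 34.2
grip_force: 66.2
```

Emit:
step_arm(targets=[[0, 0, 0, -0.03, 0, -0.05, -1], [0, 0, 0, 0, 0, 0, -1]])

```text
time_s: 23.62
tcp_pos: [460.9, -268.2, 108.9]
eef_rot: [3.138, -0.004, 0.002]
ft_force: [-11.1, -9.7, 13.6]
finger_gap: 34.4
grip_force: 68.6
```

Emit:
step_arm(targets=[[0, 0, 0, -0.05, 0.03, -0.05, -1], [0, 0, 0, 0, 0, 0, -1]])

```text
time_s: 23.78
tcp_pos: [459.4, -268.2, 107.6]
eef_rot: [3.135, -0.005, 0.003]
ft_force: [-9.2, -17.9, 13.3]
finger_gap: 34.5
grip_force: 68.2
```

Emit:
step_arm(targets=[[0, 0, 0, -0.04, 0, -0.06, -1], [0, 0, 0, 0, 0, 0, -1]])

```text
time_s: 23.95
tcp_pos: [458.1, -268.3, 106.0]
eef_rot: [3.135, -0.005, 0.002]
ft_force: [-12.7, -16.1, 17.4]
finger_gap: 34.2
grip_force: 69.6
```

```bash
python3 - <<'E'
from h import *
d=grab('wrist'); w=cloud(d);z=w[:,:,2];x=w[:,:,0];y=w[:,:,1]
for a,b in [(480,490),(500,510),(520,530),(540,550)]:
    m=(z>60)&(z<150)&(x>a)&(x<b)&(y>-305)&(y<-230); print(a,m.sum(),np.percentile(z[m],[10,50,90]).round(1) if m.any() else '')
cv2.imwrite('pics/w3.png',cv2.resize(d['pixels'],(560,420))[:,:,::-1])
E
```

```text
480 4031 [100.5 101.3 102.2]
500 4423 [ 99.3 100.1 101. ]
520 4798 [97.9 98.8 99.7]
540 5297 [96.7 97.6 98.4]
```

View pics/w3.png

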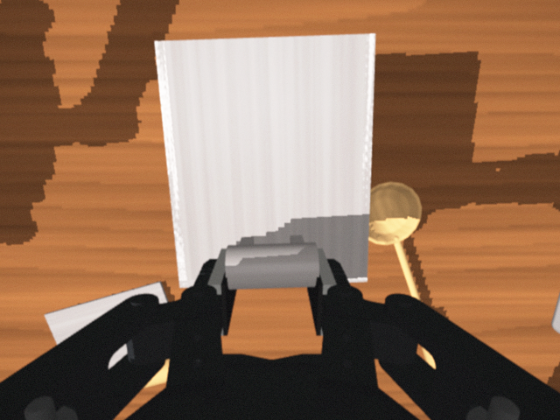

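The wrist view shows the fingers pinching the pull at (270,265). The guard top still slopes about 3.5°, so it has roughly 6 mm left to go.

Emit:
step_arm(targets=[[0, 0, 0, -0.07, -0.04, -0.05, -1], [0, 0, 0, -0.06, 0, -0.06, -1], [0, 0, 0, 0, 0, 0, -1]])

```text
time_s: 24.25
tcp_pos: [454.2, -268.5, 101.7]
eef_rot: [3.138, -0.004, 0.002]
ft_force: [-7.1, -9.6, 9.1]
finger_gap: 34.3
grip_force: 71.5
```

Emit:
step_arm(targets=[[0, 0, 0, -0.04, 0, -0.06, -1], [0, 0, 0, 0, 0, 0, -1]])

```text
time_s: 24.42
tcp_pos: [453.1, -268.5, 99.9]
eef_rot: [3.138, -0.004, 0.002]
ft_force: [-5.4, -10.0, 7.9]
finger_gap: 34.4
grip_force: 74.0
```

Emit:
step_arm(targets=[[0, 0, 0, 0, 0, 0, 1], [0, 0, 0, 0, 0, 0, 1], [0, 0, 0, 0, 0, 0, 1], [0, 0, 0, 0, 0, 0, 1], [0, 0, 0, 0, 0, 0, 1]])

```text
time_s: 24.83
tcp_pos: [453.3, -266.7, 98.3]
eef_rot: [-3.141, 0.003, 0.0]
ft_force: [-0.2, 1.0, 0.9]
finger_gap: 85.8
grip_force: 0.0
```

```bash
python3 - <<'E'
from h import *
d=grab('wrist'); w=cloud(d);z=w[:,:,2];x=w[:,:,0];y=w[:,:,1]
for a,b in [(480,490),(500,510),(520,530),(540,550)]:
    m=(z>60)&(z<150)&(x>a)&(x<b)&(y>-305)&(y<-230); print(a,m.sum(),np.percentile(z[m],[10,50,90]).round(1) if m.any() else '')
o=robot.observe();print(o['tcp_pos'],o['ft_force'],o['finger_gap'])
E
```

```text
480 4222 [95.8 96.6 97.4]
500 4731 [95.8 96.6 97.4]
520 5267 [95.8 96.6 97.4]
540 6017 [95.8 96.6 97.5]
[ 453.31286681 -266.73865404   98.32110827] [ 0.67572368 -1.35004594 -0.13214422] 85.20609180061673
```

The guard lies flat at 96.6 mm, so it is shut. I rise clear, pull back and check the whole scene.

Emit:
step_arm(targets=[[0, 0, 0, 0, 0, 0.6, 1], [0, 0, 0, 0, 0, 0.9, 1], [0, 0, 0, 0, 0, 0.9, 1], [0, 0, 0, 0, 0, 0.9, 1], [0, 0, 0, 0, 0, 0.9, 1], [0, 0, 0, -0.1, -0.9, 0, 1], [0, 0, 0, -0.1, -0.9, 0, 1], [0, 0, 0, -0.1, -0.9, 0, 1], [0, 0, 0, -0.1, -0.9, 0, 1], [0, 0, 0, -0.1, -0.9, 0, 1], [0, 0, 0, -0.1, -0.9, 0, 1], [0, 0, 0, 0, 0, 0, 1]])

```text
time_s: 25.88
tcp_pos: [434.4, -432.3, 223.6]
eef_rot: [3.142, -0.006, -0.002]
ft_force: [-0.2, 0.3, -0.1]
finger_gap: 85.2
grip_force: 0.0
```

```bash
python3 - <<'E'
from h import *
d=grab('top'); e=grab('side')
a=np.hstack([cv2.resize(d['pixels'],(400,300)),cv2.resize(e['pixels'],(400,300))])
cv2.imwrite('pics/end.png',a[:,:,::-1])
E
```

```text
(no output)
```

View pics/end.png

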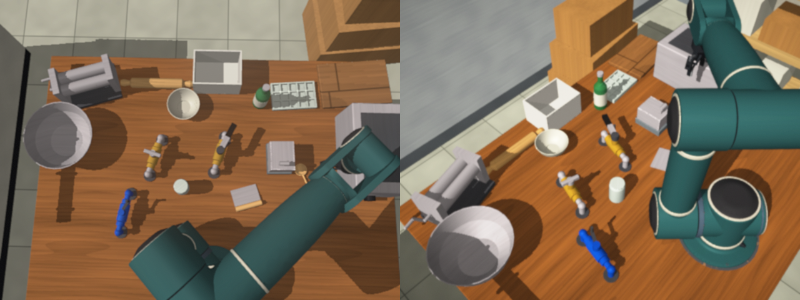

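The lever is open against its stop at (228,132), and the guard is shut at (281,157). The bottle at (262,97) and the shaker at (181,186) are standing, and the water cock at (157,155) has not moved.

```bash
python3 -c "
from workcell import ticket; print(ticket.close_job())"
```

```text
the job is handed in; nothing more can be done
None
```

The job is handed in after about 26 s of robot time: I leaned the gas lever on its stop at about 15–16 N for over half a second, flipped the switch to the far side and shut the guard; the water cock, bottle and shaker look undisturbed in the last pictures.

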